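Clear the wax tin and hold the sunken reset key

ROBOT

A 6-joint arm with a two-finger parallel gripper is mounted at the origin on the work surface. World frame = base frame: x ahead of the robot, y to its left, z up, the work surface at z = 0. Lengths are in m, angles in rad, forces in N, time in s.
With the tool pointing down it reaches from about 0.275 to 0.825 m from the base axis. Payload 5.2 kg.
Tool frame: the origin (TCP) lies at the very end of the fingers, on their centre line; the grasp point (between the pads) lies 19 mm behind it; y points along the fingers, z is the direction in which the jaws open and shut, and the axes are right-handed (so a half turn about y gives the same grasp; the last joint's range is limited). The gripper opens to 93 mm and grips with 3 to 60 N. Pads are 15 mm wide; open, the fingers measure 128 mm over their backs; the gripper's body (75 mm by 188 mm) begins 65 mm behind the grasp point.
Start: joints at [-1.547, 0.259, 1.535, -0, 1.348, -0.203], TCP at [0.124, -0.536, 0.219] pointing down, gripper open.
Joint ranges: [-3.14, 3.14], [-0.91, 2.08], [0.19, 2.58], [-1.22, 4.36], [0.22, 2.71], [-3.12, 3.12]. Speed limits (rad/s): [2.57, 2.57, 3.14, 3.14, 3.14, 3.14].

INTERFACE

Orientations are given as a unit quaternion [x, y, z, w].
In Python, from bench import manip gives the robot as it stands. The module is installed in compiled form; this text tells all that it offers.
- The arm moves only by the tool step_arm, never from a script. Its argument "deltas" is a list of rows, each an object of numbers: "dx", "dy", "dz": the shift along the tool's x, y, z in mm; "turn": the turn about the tool's y in degrees; "hand": the finger opening in mm, from 0 to 93. In form: [{"dx": .., "dy": .., "dz": .., "turn": .., "hand": ..}, ...]. A call has 1 to 12 rows; each row shifts and turns the commanded pose from where the row before left it, along the tool's axes as they then stand; what a row does not reach is not made up. A row lasts 1/12 s, in which the tool goes at most 41.7 mm and 7.16 degrees, less where a joint would pass 70% of its speed; a pose out of reach is approached as far as the arm can. A call is refused whole if a number of a shift passes 41.7 or a number of a turn 7.16, either way. A call with a gripper value outside its range is refused whole. The fingers move at their own pace and stop on an object; the grip force is fixed at half the most. Time passes only in rows, so rows that do not move let the fingers close. It gives the time, the measured TCP pose, the force and the opening at its end, in the units of the state.
- manip.read_state(): the state, without advancing time (a new reading comes with each control period).
- manip.grab_frame(name): name is "scene" or "top" or "wrist"; returns a dict with "img" (420x560x3 uint8, blue, green, red), "camera_matrix" (3x3 intrinsics, pixels), "rvec" (rotation vector, rad) and "tvec" (3), from world to camera coordinates, as OpenCV has them; the wrist camera has in their place "mount" (4x4, takes a point from camera to tool coordinates, whose origin is the TCP and whose axes are the tool frame's). Camera axes: x right, y down, z forward; pixel columns grow to the right and rows downward; lengths in m; the calibration is good to about 2 mm. A picture is of the moment at which its call begins: read the wrist's pose just before it. There is no depth.
- manip.finish_job(): hands the job in, once; it reports no verdict.
The state is a dict: "time": time; "qpos": joint angles; "joint_vel": joint speeds; "joint_torque": joint torques, N m; "eef_pos": TCP position; "tcp_rot": TCP orientation; "force": force on the tool from outside, world axes, zero at the start; "wrist_torque": the same for the moment, N m; "opening": finger opening in m.
Only numpy, scipy, OpenCV 4.12 (cv2) and the standard library are available. Lean on these libraries where they do the work, as an engineer would, in place of code of your own. Each camera call takes 0.05 s, during which the arm holds its last target. There are 200 camera calls.

TASK

The heater controller with the amber lamp has tripped, and someone parked a wax tin over its reset well. With the fingers, push the tin along the top of that box until it is quite clear of the well (do not squeeze it or pick it up; it stays standing on the box), then reach a fingertip down into the well, gently press the sunken red key all the way down and keep it down: the program finishes while still holding it. Leave the green-lamp controller's key and all the other things alone.

Things in the scene. Friction and masses are not known exactly. Their poses are not given: they have to be found in the camera images.
- tripped: Tripped heater controller, fixed: dark blue box 150 (x) x 220 (y) x 70 mm high with an AMBER lamp bar. Origin: centre of its underside, z up; yaw within 0.3 rad; left or right of the other controller. Its reset well is at (-10, -50) mm in its frame; the lamp bar (16 x 70 mm, 8 mm high) is on top at (56, 50) mm, along y. The rest of the top is flat: room to park the tin about (-10, +50) mm.
- tripped_well (a point): Centre of the mouth of the tripped controller's reset well, level with the box's flat top (70 mm above the table). Round vertical well, 44 mm in diameter, 30 mm deep. At the start the tin covers it. Axes as tripped.
- reset_key_top (a point): Centre of the top face of the red reset key in that well: a round cap 24 mm in diameter, coaxial with the well, its top 16 mm below the well's mouth when not pressed (it moves down with the key).
- reset_key (a joint): Travel of that key in m: 0 = up, 0.006 = fully down. Spring return: starts moving at about 2 N, 5 N fully down; it pops up when let go.
- tin_center (a point): Wax tin, loose: flat round closed tin 64 mm in diameter, 30 mm high, about 0.12 kg (varies), silver body with a brass-coloured lid and white spot. The point is its centre, 15 mm above its underside. It starts standing on the tripped controller, over the well, up to about 8 mm off its centre.
- running: Other heater controller, fixed, same shape and colour as the tripped one but with a GREEN lamp bar and an open well with its own red key at the same place. Leave its key alone. Origin at the centre of its underside.
- other_key (a joint): Travel of the green-lamp controller's key in m, 0 = up. Must stay up.
- red_spool_center (a point): Loose bystander; leave where it is. Red thread spool 38 mm in diameter, 38 mm high, standing on the green-lamp controller. Point at its centre.
- tan_spool_center (a point): Loose bystander; leave where it is. Tan thread spool 38 mm in diameter, 38 mm high, standing on the table in front of the controllers. Point at its centre.
- bottle: Loose bystander; leave where it is. Clear water bottle 62 mm in diameter, 190 mm high, to the right of the controllers. Origin at the centre of its underside.
- mallet: Loose bystander; leave where it is. Mallet lying on the table, 50 mm high: white head 85 mm long, wooden handle running 170 mm from the head along its -x. Origin on the table below the handle.
- phone: Loose bystander; leave where it is. Black phone lying flat, 150 x 72 x 9 mm. Origin at the centre of its underside.
- charger: Loose bystander; leave where it is. Black charger block 55 x 40 x 28 mm behind the controllers. Origin at the centre of its underside.
Things that resemble listed ones, but are neither listed nor needed, are in the scene too. Of the things like the part that bears tin_center, leave any that is blue; of the rest the larger one is meant.

How it is judged:
By the outcome, as a careful person would: the job done as asked, in the order asked, and still so for the second after the job is handed in, while the arm keeps its last pose, push and grip.
It also fails if it takes over 43 s, if anything falls off the work surface, if the arm or the gripper's body presses on something with over 40 N, if the wrist force passes 120 N, or if a joint passes its speed limit or range.

## Working session

There is one attempt and no reset: what is moved stays moved. The work goes in short steps, Python scripts to look and compute and a tool call to move; the robot and the scene stay as the last step left them, time stands still between calls to the robot, and variables do not carry over. Pictures are saved under pics/ and viewed, about 8 in all and at most 12, crops included, and the job is handed in when it is done.

Besides the shell and the picture viewer there is one more tool, called in YAML: its name, and indented under it one key for each argument. step_arm: Moves the arm, as the interface text tells. Its arguments: {"type":"object","properties":{"deltas":{"type":"array"}},"required":["deltas"]}

```bash
mkdir -p pics
cat > h.py <<'E'
import numpy as np, cv2
from scipy.spatial.transform import Rotation as R
from bench import manip
def cam(f,st=None):
    K=np.array(f["camera_matrix"],float)
    if "mount" in f:
        M=np.array(f["mount"]); T=np.eye(4); T[:3,:3]=R.from_quat(st["tcp_rot"]).as_matrix(); T[:3,3]=st["eef_pos"]
        W=T@M; return K,W[:3,:3],W[:3,3]
    r=cv2.Rodrigues(np.array(f["rvec"],float))[0]; t=np.array(f["tvec"],float).ravel()
    return K,r.T,-r.T@t
def ray(c,uv,z):
    K,Rm,o=c; d=Rm@np.linalg.inv(K)@np.array([uv[0],uv[1],1.]); return o+d*(z-o[2])/d[2]
def proj(c,p):
    K,Rm,o=c; q=K@(Rm.T@(np.array(p)-o)); return q[:2]/q[2]
E
python3 - <<'E'
from h import *
st=manip.read_state(); print(st)
for n in("scene","top"):
    f=manip.grab_frame(n); cv2.imwrite(f"pics/{n}0.png",f["img"]); c=cam(f); print(n,c[2],np.round(c[1],2).tolist())
    np.savez(f"{n}0.npz",img=f["img"],K=c[0],R=c[1],o=c[2])
E
```

```text
{'time': 0.0, 'qpos': array([-1.54678514e+00,  2.59322949e-01,  1.53603780e+00, -1.67720776e-05,
        1.34798578e+00, -2.02794428e-01]), 'joint_vel': array([ 2.38899865e-03, -1.05770898e-03,  5.56853705e-04,  6.10620402e-04,
       -5.84272673e-06,  1.82207882e-03]), 'joint_torque': array([ 1.54082995e-04, -4.37314582e+01, -2.84005952e+01,  7.18600047e-02,
        4.13471670e-02, -1.44558471e-04]), 'eef_pos': array([ 0.12368343, -0.53537628,  0.21784666]), 'tcp_rot': array([-0.07996781,  0.7031826 , -0.70194633,  0.08006701]), 'force': array([-1.01232345, -0.22719918, -0.29527866]), 'wrist_torque': array([-0.06388717, -0.00748176,  0.00799847]), 'opening': 0.09281831680330901}
scene [ 1.25618424 -0.10649731  1.11021684] [[0.11, 0.83, -0.55], [0.99, -0.08, 0.07], [0.02, -0.55, -0.83]]
top [ 0.40151967 -0.0303124   1.37722246] [[-0.0, -0.99, 0.13], [-1.0, 0.0, 0.0], [-0.0, -0.13, -0.99]]
```

View pics/top0.png

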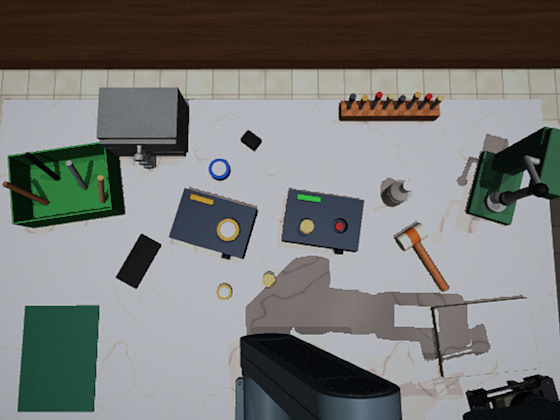

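View pics/scene0.png

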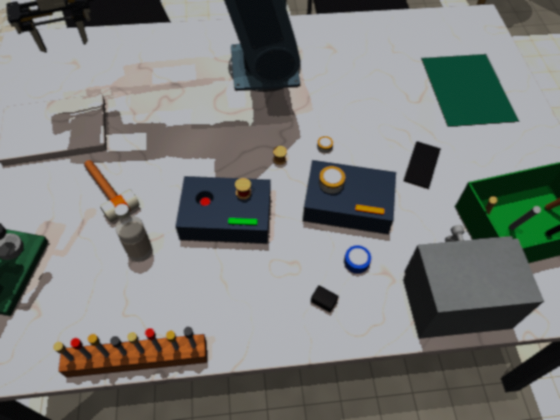

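The top view shows three tin-like things:
- a brass/white tin on the amber-lamp box at (228,230)
- a blue one at (219,169)
- a small brass one on the table at (224,291)

The one meant is at (228,230): it isn't blue, it's the larger of the other two, and it stands over the amber box's well. The amber lamp is at (201,198) and the green at (309,198). I'll measure these and confirm in a crop.

```bash
cat > m.py <<'E'
from h import *
out=[]
for n in("top","scene"):
    d=np.load(n+"0.npz"); c=(d["K"],d["R"],d["o"]); im=d["img"]; hsv=cv2.cvtColor(im,cv2.COLOR_BGR2HSV)
    x0,y0,x1,y1=(160,180,270,270) if n=="top" else (295,150,405,240)
    roi=np.zeros(im.shape[:2],np.uint8); roi[y0:y1,x0:x1]=255
    am=cv2.inRange(hsv,(8,150,120),(28,255,255))&roi
    cs=[k for k in cv2.findContours(am,0,2)[0] if cv2.contourArea(k)>15]
    for k in cs:
        r=cv2.minAreaRect(k); (ex,ey),er=cv2.minEnclosingCircle(k)
        print(n,"amber",cv2.contourArea(k),r,"->z.078",np.round(ray(c,r[0],.078),4),"z.1",np.round(ray(c,r[0],.1),4))
        if er>8:
            L=[ray(c,p,.1) for p in k[:,0].astype(float)]; q=np.array(L)[:,:2].astype(np.float32)
            print("  circ@.1",cv2.minEnclosingCircle(q))
        else:
            q=np.array([ray(c,p,.078)[:2] for p in k[:,0].astype(float)],np.float32); print("  lamp rect",cv2.minAreaRect(q*1000))
    bl=cv2.inRange(hsv,(95,40,15),(130,255,110))&roi
    bl=cv2.morphologyEx(bl,cv2.MORPH_CLOSE,np.ones((9,9)))
    k=max(cv2.findContours(bl,0,2)[0],key=cv2.contourArea)
    print(n,"box px",cv2.boxPoints(cv2.minAreaRect(k)).round(1).tolist())
    q=np.array([ray(c,p,.07)[:2] for p in k[:,0].astype(float)],np.float32)*1000
    print("  box@.07 mm",cv2.minAreaRect(q))
    crop=cv2.resize(im[y0:y1,x0:x1],None,fx=3.6,fy=3.6,interpolation=2); out.append(crop)
h=max(o.shape[0] for o in out)
cv2.imwrite("pics/crop0.png",np.hstack([cv2.copyMakeBorder(o,0,h-o.shape[0],0,0,0) for o in out]))
E
python3 m.py
```

```text
top amber 337.0 ((227.5, 229.5), (21.0, 21.0), 90.0) ->z.078 [0.5244 0.1232 0.078 ] z.1 [0.5223 0.1206 0.1   ]
  circ@.1 ((0.5228228569030762, 0.12075991183519363), 0.031072121113538742)
top amber 102.5 ((201.44338989257812, 199.1981201171875), (23.76337432861328, 5.357061386108398), 15.945395469665527) ->z.078 [0.6123 0.1998 0.078 ] z.1 [0.6087 0.1959 0.1   ]
  circ@.1 ((0.6092701554298401, 0.19574221968650818), 0.034048642963171005)
top box px [[168.60000610351562, 237.10000610351562], [183.5, 186.8000030517578], [256.79998779296875, 208.5], [241.89999389648438, 258.79998779296875]]
  box@.07 mm ((544.3477783203125, 166.99404907226562), (220.75770568847656, 150.56124877929688), 73.8800277709961)
scene amber 126.0 ((369.1899719238281, 208.66998291015625), (28.567113876342773, 5.515432834625244), 8.130102157592773) ->z.078 [0.6167 0.1989 0.078 ] z.1 [0.6303 0.1924 0.1   ]
  circ@.1 ((0.6327565908432007, 0.19148492813110352), 0.033646371215581894)
scene amber 372.0 ((332.0, 176.0), (20.0, 24.0), 90.0) ->z.078 [0.5102 0.1252 0.078 ] z.1 [0.5261 0.1203 0.1   ]
  circ@.1 ((0.5254735350608826, 0.12011843919754028), 0.0312957763671875)
scene box px [[302.0, 219.6999969482422], [311.1000061035156, 159.5], [399.1000061035156, 172.6999969482422], [390.1000061035156, 232.89999389648438]]
  box@.07 mm ((566.6239624023438, 162.00473022460938), (216.3442840576172, 185.0737762451172), 73.85543060302734)
```

View pics/crop0.png

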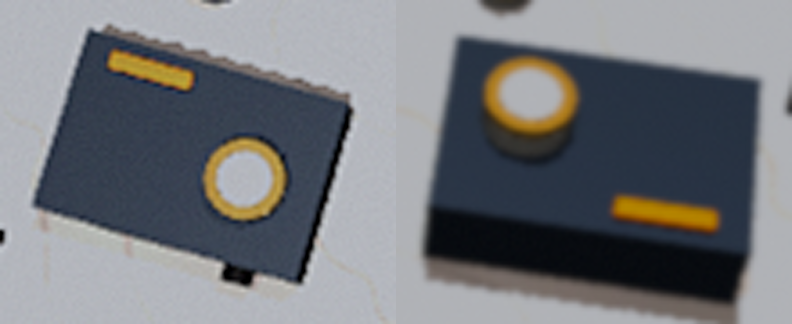

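The crop confirms it: the large brass-lid tin with a white spot is on the amber-lamp box. Tin and well are both near (0.523, 0.121), and the box yaw is about -16°. Next I'll work out the approach behind the tin, on its box -y side, with the jaws along box x so two part-open fingers cradle it.

```bash
cat >> h.py <<'E'
YAW=np.radians(-16.1); C=np.array([.5455,.1665]); RB=np.array([[np.cos(YAW),-np.sin(YAW)],[np.sin(YAW),np.cos(YAW)]])
def b2w(x,y,z): return np.r_[C+RB@np.array([x,y])/1000,z]
def w2b(p): return (RB.T@(np.array(p)[:2]-C))*1000
def goto(p,st=None):
    "error to world point p in current tool axes (mm), and turn to get tool z along +-box x"
    st=st or manip.read_state(); A=R.from_quat(st["tcp_rot"]).as_matrix()
    w=RB@np.array([1,0]); z=A[:,2][:2]; 
    best=[]
    for s in(1,-1):
        v=np.r_[s*w,0]; l=A.T@v; best.append(np.degrees(np.arctan2(l[0],l[2])))
    return A.T@(np.array(p)-st["eef_pos"])*1000,best,A
E
python3 - <<'E'
from h import *
st=manip.read_state(); p=b2w(-10,-102,.22); d,t,A=goto(p,st); print(p,"d",d.round(1),"turn",np.round(t,1)); print(A.round(3)); print("tin box",w2b([.524,.1205]))
for a in t:
    B=A@R.from_euler('y',a,degrees=True).as_matrix(); print(a.round(1),"after turn d",(B.T@(p-st["eef_pos"])*1000).round(1), B.round(2).tolist())
f=manip.grab_frame("wrist"); cv2.imwrite("pics/w0.png",f["img"]); print(np.round(f["mount"],3))
E
```

```text
[0.50760611 0.07127367 0.22      ] d [-510.5   -1.1 -504.9] turn [-60.9 119.1]
[[-0.974 -0.     0.225]
 [-0.225  0.002 -0.974]
 [-0.    -1.    -0.002]]
tin box [ -7.90027776 -50.15810614]
-60.9 after turn d [-689.4   -1.1  200.6] [[-0.28, -0.0, 0.96], [-0.96, 0.0, -0.28], [-0.0, -1.0, -0.0]]
119.1 after turn d [ 689.4   -1.1 -200.6] [[0.28, -0.0, -0.96], [0.96, 0.0, 0.28], [0.0, -1.0, 0.0]]
[[ 0.001  0.953  0.302 -0.085]
 [-0.001 -0.302  0.953 -0.167]
 [ 1.    -0.001  0.    -0.   ]
 [ 0.     0.     0.     1.   ]]
```

View pics/w0.png

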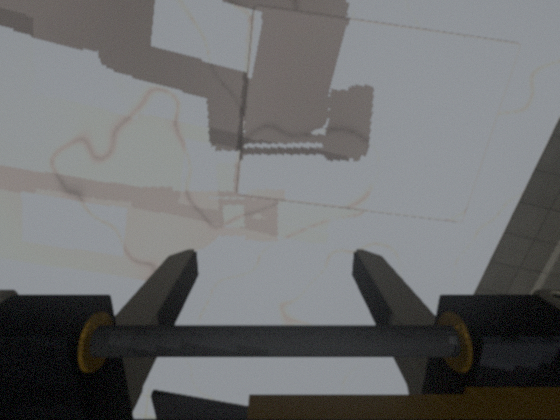

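The wrist view shows the two open fingers, tips at about (190,255) and (360,255), with nothing near them. I'll turn first, then travel.

step_arm:
  deltas:
    - {"turn": -6.8, "hand": 36}
    - {"turn": -6.8, "hand": 36}
    - {"turn": -6.8, "hand": 36}
    - {"turn": -6.8, "hand": 36}
    - {"turn": -6.8, "hand": 36}
    - {"turn": -6.8, "hand": 36}
    - {"turn": -6.8, "hand": 36}
    - {"turn": -6.8, "hand": 36}
    - {"turn": -6.5, "hand": 36}

```text
$.deltas[0]: bad value
```

step_arm:
  deltas:
    - {"dx": -38, "dz": 11}
    - {"dx": -38, "dz": 11}
    - {"dx": -38, "dz": 11}
    - {"dx": -38, "dz": 11}
    - {"dx": -38, "dz": 11}
    - {"dx": -38, "dz": 11}
    - {"dx": -38, "dz": 11}
    - {"dx": -38, "dz": 11}
    - {"dx": -38, "dz": 11}
    - {"dx": -38, "dz": 11}
    - {"dx": -38, "dz": 11}
    - {"dx": -38, "dz": 11}

```text
$.deltas[0]: bad value
```

step_arm:
  deltas:
    - {"dx": -38, "dz": 11}
    - {"dx": -38, "dz": 11}
    - {"dx": -38, "dz": 11}
    - {"dx": -38, "dz": 11}
    - {"dx": -38, "dz": 11}
    - {"dx": -38, "dz": 11}
    - {"dx": 0}
    - {"dx": 0}
    - {"dx": 0}

```text
$.deltas[0]: bad value
```

```bash
cat > l.py <<'E'
from h import *; import sys
st=manip.read_state(); p=b2w(float(sys.argv[2]),float(sys.argv[3]),float(sys.argv[4])); d,t,A=goto(p,st)
print("t",st["time"],"pos",st["eef_pos"],"box",w2b(st["eef_pos"]).round(1),"d",d.round(1),"turn",np.round(t,1),"F",st["force"].round(2),"open",st["opening"])
f=manip.grab_frame("wrist"); n=sys.argv[1]; cv2.imwrite(f"pics/{n}.png",f["img"]); c=cam(f,st); np.savez(n+".npz",img=f["img"],K=c[0],R=c[1],o=c[2])
E
python3 l.py w1 -8 -102 .079
```

```text
t 0.15 pos [ 0.12368071 -0.53551681  0.2180222 ] box [-210.6 -791.5] d [-512.3  139.8 -503.8] turn [-60.9 119.1] F [ 0.06  0.15 -0.41] open 0.09321903915784022
```

View pics/w1.png

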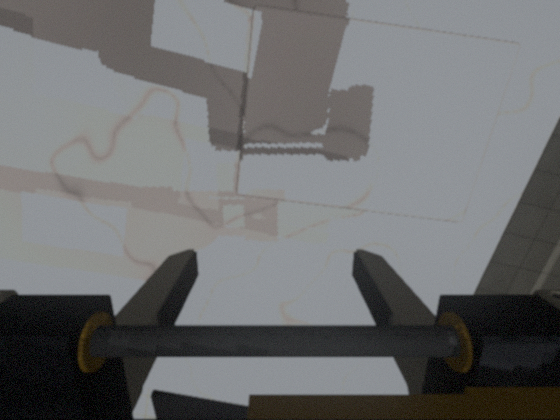

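All three calls were refused, because every row needs all five keys. The arm hasn't moved and the picture is unchanged.

step_arm:
  deltas:
    - {"dx": 0, "dy": 0, "dz": 0, "turn": -6.8, "hand": 36}
    - {"dx": 0, "dy": 0, "dz": 0, "turn": -6.8, "hand": 36}
    - {"dx": 0, "dy": 0, "dz": 0, "turn": -6.8, "hand": 36}
    - {"dx": 0, "dy": 0, "dz": 0, "turn": -6.8, "hand": 36}
    - {"dx": 0, "dy": 0, "dz": 0, "turn": -6.8, "hand": 36}
    - {"dx": 0, "dy": 0, "dz": 0, "turn": -6.8, "hand": 36}
    - {"dx": 0, "dy": 0, "dz": 0, "turn": -6.8, "hand": 36}
    - {"dx": 0, "dy": 0, "dz": 0, "turn": -6.8, "hand": 36}
    - {"dx": 0, "dy": 0, "dz": 0, "turn": -6.5, "hand": 36}
    - {"dx": 0, "dy": 0, "dz": 0, "turn": 0, "hand": 36}

```text
time: 1.03
eef_pos: [0.1237, -0.5357, 0.2184]
tcp_rot: [-0.426, 0.564, -0.564, 0.426]
force: [-0.2, -0.6, 0.2]
opening: 0.0364
```

step_arm:
  deltas:
    - {"dx": -38, "dy": 0, "dz": 11, "turn": 0, "hand": 36}
    - {"dx": -38, "dy": 0, "dz": 11, "turn": 0, "hand": 36}
    - {"dx": -38, "dy": 0, "dz": 11, "turn": 0, "hand": 36}
    - {"dx": -38, "dy": 0, "dz": 11, "turn": 0, "hand": 36}
    - {"dx": -38, "dy": 0, "dz": 11, "turn": 0, "hand": 36}
    - {"dx": -38, "dy": 0, "dz": 11, "turn": 0, "hand": 36}
    - {"dx": -38, "dy": 0, "dz": 11, "turn": 0, "hand": 36}
    - {"dx": -38, "dy": 0, "dz": 11, "turn": 0, "hand": 36}
    - {"dx": -38, "dy": 0, "dz": 11, "turn": 0, "hand": 36}
    - {"dx": -38, "dy": 0, "dz": 11, "turn": 0, "hand": 36}

```text
time: 1.87
eef_pos: [0.3353, -0.1996, 0.2189]
tcp_rot: [0.424, -0.566, 0.566, -0.424]
force: [1.3, -0.3, -0.1]
opening: 0.0358
```

step_arm:
  deltas:
    - {"dx": -38, "dy": 0, "dz": 11, "turn": 0, "hand": 36}
    - {"dx": -38, "dy": 0, "dz": 11, "turn": 0, "hand": 36}
    - {"dx": -38, "dy": 0, "dz": 11, "turn": 0, "hand": 36}
    - {"dx": -38, "dy": 0, "dz": 11, "turn": 0, "hand": 36}
    - {"dx": -38, "dy": 0, "dz": 11, "turn": 0, "hand": 36}
    - {"dx": -38, "dy": 0, "dz": 11, "turn": 0, "hand": 36}
    - {"dx": -38, "dy": 0, "dz": 11, "turn": 0, "hand": 36}
    - {"dx": 0, "dy": 0, "dz": 0, "turn": 0, "hand": 36}
    - {"dx": 0, "dy": 0, "dz": 0, "turn": 0, "hand": 36}
    - {"dx": 0, "dy": 0, "dz": 0, "turn": 0, "hand": 36}

```text
time: 2.7
eef_pos: [0.4821, 0.0328, 0.2183]
tcp_rot: [-0.425, 0.565, -0.565, 0.424]
force: [0.3, -0.3, -0.4]
opening: 0.0362
```

```bash
python3 l.py w2 -8 -102 .079
```

```text
t 2.7 pos [0.48206727 0.03280651 0.21830742] box [ -23.9 -146. ] d [-44.1 139.3  16. ] turn [-1.000e-01  1.799e+02] F [ 0.3  -0.29 -0.4 ] open 0.03619098820639608
```

View pics/w2.png

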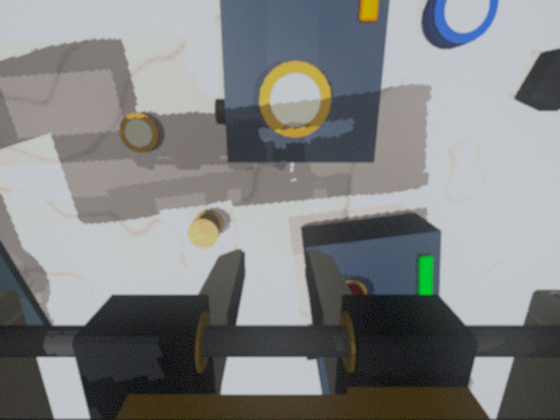

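The wrist view has the box square in frame, with its near edge at row 161 from (228,161) to (375,161). The tin is at (295,99), and the tan spool at (204,230) and the green-lamp box are off the path. I'll refine from this closer view.

Run:
```python
from h import *
d=np.load("w2.npz"); c=(d["K"],d["R"],d["o"]); hsv=cv2.cvtColor(d["img"],cv2.COLOR_BGR2HSV)
am=cv2.inRange(hsv,(8,120,90),(30,255,255)); am[:,:250]=0; am[145:]=0; am[:,345:]=0
k=max(cv2.findContours(am,0,2)[0],key=cv2.contourArea)
q=np.array([ray(c,p,.1)[:2] for p in k[:,0].astype(float)],np.float32); (x,y),r=cv2.minEnclosingCircle(q); print("tin",x,y,r,"box",w2b([x,y]))
for uv in((228,161),(375,161),(222,20),(385,20)): 
    p=ray(c,uv,.07); print(uv,p.round(4),w2b(p).round(1))
```

```text
tin 0.5265446901321411 0.12080826610326767 0.031608495861291885 box [ -5.54087924 -49.15625063]
(228, 161) [0.4477 0.0842 0.07  ] [ -71.1 -106.2]
(375, 161) [0.5922 0.0422 0.07  ] [  79.3 -106.5]
(222, 20) [0.4834 0.2053 0.07  ] [-70.5  20.1]
(385, 20) [0.624  0.1645 0.07  ] [76.  19.8]
```

```bash
sed -i 's/C=np.array(\[.5455,.1665\])/C=np.array([.5487,.1687])/' h.py
python3 - <<'E'
from h import *
st=manip.read_state()
for z in(.15,.081): print(goto(b2w(-8,-104,z),st)[:2])
E
```

```text
(array([-45.77122217,  68.40031806,  18.21730181]), [np.float64(-0.11605442502665456), np.float64(179.88394557497335)])
(array([-45.81504284, 137.40028625,  18.26700302]), [np.float64(-0.11605442502665456), np.float64(179.88394557497335)])
```

step_arm:
  deltas:
    - {"dx": -23, "dy": 0, "dz": 9, "turn": 0, "hand": 36}
    - {"dx": -23, "dy": 10, "dz": 9, "turn": 0, "hand": 36}
    - {"dx": 0, "dy": 30, "dz": 0, "turn": 0, "hand": 36}
    - {"dx": 0, "dy": 30, "dz": 0, "turn": 0, "hand": 36}
    - {"dx": 0, "dy": 25, "dz": 0, "turn": 0, "hand": 36}
    - {"dx": 0, "dy": 17, "dz": 0, "turn": 0, "hand": 36}
    - {"dx": 0, "dy": 10, "dz": 0, "turn": 0, "hand": 36}
    - {"dx": 0, "dy": 5, "dz": 0, "turn": 0, "hand": 36}
    - {"dx": 0, "dy": 4, "dz": 0, "turn": 0, "hand": 36}
    - {"dx": 0, "dy": 4, "dz": 0, "turn": 0, "hand": 36}
    - {"dx": 0, "dy": 0, "dz": 0, "turn": 0, "hand": 36}
    - {"dx": 0, "dy": 0, "dz": 0, "turn": 0, "hand": 36}

```text
time: 3.75
eef_pos: [0.5132, 0.0719, 0.0844]
tcp_rot: [0.425, -0.565, 0.566, -0.425]
force: [0.1, -0.3, 0.0]
opening: 0.0357
```

```bash
python3 l.py w3 -8 38 .081
```

```text
t 3.75 pos [0.51316863 0.07186704 0.08439673] box [  -7.3 -102.9] d [-140.9    3.4   -0.8] turn [ -0. 180.] F [ 0.05 -0.29  0.02] open 0.03570500029783788
```

View pics/w3.png

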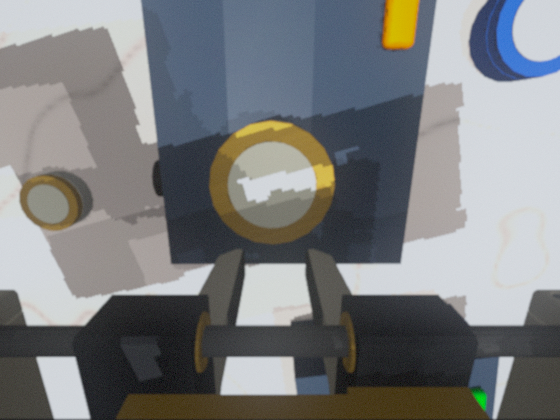

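The fingers straddle the tin's axis: the tin is at (272,183) and the tips at (240,255) and (310,255), with nothing touching. I'll go down 3 mm and push slowly along box +y.

step_arm:
  deltas:
    - {"dx": 0, "dy": 3, "dz": 0, "turn": 0, "hand": 36}
    - {"dx": -5, "dy": 0, "dz": 0, "turn": 0, "hand": 36}
    - {"dx": -5, "dy": 0, "dz": 0, "turn": 0, "hand": 36}
    - {"dx": -4, "dy": 0, "dz": 0, "turn": 0, "hand": 36}
    - {"dx": -4, "dy": 0, "dz": 0, "turn": 0, "hand": 36}
    - {"dx": -4, "dy": 0, "dz": 0, "turn": 0, "hand": 36}
    - {"dx": -4, "dy": 0, "dz": 0, "turn": 0, "hand": 36}
    - {"dx": -4, "dy": 0, "dz": 0, "turn": 0, "hand": 36}
    - {"dx": -4, "dy": 0, "dz": 0, "turn": 0, "hand": 36}
    - {"dx": -4, "dy": 0, "dz": 0, "turn": 0, "hand": 36}
    - {"dx": -4, "dy": 0, "dz": 0, "turn": 0, "hand": 36}
    - {"dx": -4, "dy": 0, "dz": 0, "turn": 0, "hand": 36}

```text
time: 4.8
eef_pos: [0.5255, 0.1166, 0.0807]
tcp_rot: [0.425, -0.565, 0.565, -0.425]
force: [0.3, -1.5, -0.1]
opening: 0.0358
```

```bash
cat > tin.py <<'E'
from h import *; import sys
d=np.load(sys.argv[1]+".npz"); c=(d["K"],d["R"],d["o"]); hsv=cv2.cvtColor(d["img"],cv2.COLOR_BGR2HSV)
am=cv2.inRange(hsv,(8,110,80),(30,255,255)); am[270:]=0
for k in cv2.findContours(am,0,2)[0]:
    if cv2.contourArea(k)<400: continue
    q=np.array([ray(c,p,.1)[:2] for p in k[:,0].astype(float)],np.float32); (x,y),r=cv2.minEnclosingCircle(q); print("px",cv2.boundingRect(k),"r",round(r,4),"box",w2b([x,y]).round(1))
E
python3 l.py w4 -8 12 .081; python3 tin.py w3; python3 tin.py w4
```

```text
t 4.8 pos [0.52548811 0.11660716 0.08065732] box [ -7.9 -56.5] d [-68.5  -0.3  -0.1] turn [ -0. 180.] F [ 0.33 -1.53 -0.12] open 0.03579168154369813
px (21, 176, 58, 54) r 0.0146 box [-121.6  -60.5]
px (209, 120, 126, 124) r 0.0318 box [ -8.2 -51.7]
px (382, 0, 37, 50) r 0.0111 box [47.3 19.8]
px (33, 234, 56, 36) r 0.0148 box [-120.6  -43.3]
px (213, 156, 124, 114) r 0.0317 box [ -7.1 -21.4]
px (376, 0, 48, 142) r 0.0292 box [47.  45.5]
```

The push works: the tin moved 30 mm straight, with about 1.5 N on the fingers. I'll push on about 67 mm to box y ≈ +46.

step_arm:
  deltas:
    - {"dx": -6, "dy": 0, "dz": 0, "turn": 0, "hand": 36}
    - {"dx": -6, "dy": 0, "dz": 0, "turn": 0, "hand": 36}
    - {"dx": -7, "dy": 0, "dz": 0, "turn": 0, "hand": 36}
    - {"dx": -7, "dy": 0, "dz": 0, "turn": 0, "hand": 36}
    - {"dx": -7, "dy": 0, "dz": 0, "turn": 0, "hand": 36}
    - {"dx": -7, "dy": 0, "dz": 0, "turn": 0, "hand": 36}
    - {"dx": -7, "dy": 0, "dz": 0, "turn": 0, "hand": 36}
    - {"dx": -6, "dy": 0, "dz": 0, "turn": 0, "hand": 36}
    - {"dx": -6, "dy": 0, "dz": 0, "turn": 0, "hand": 36}
    - {"dx": -4, "dy": 0, "dz": 0, "turn": 0, "hand": 36}
    - {"dx": -3, "dy": 0, "dz": 0, "turn": 0, "hand": 36}
    - {"dx": -1, "dy": 0, "dz": 0, "turn": 0, "hand": 36}

```text
time: 5.85
eef_pos: [0.544, 0.1811, 0.0806]
tcp_rot: [-0.425, 0.565, -0.565, 0.425]
force: [-1.1, -1.4, 0.5]
opening: 0.0364
```

step_arm:
  deltas:
    - {"dx": 0, "dy": 0, "dz": 0, "turn": 0, "hand": 36}
    - {"dx": 10, "dy": 0, "dz": 0, "turn": 0, "hand": 36}
    - {"dx": 20, "dy": -10, "dz": 0, "turn": 0, "hand": 36}
    - {"dx": 10, "dy": -40, "dz": 0, "turn": 0, "hand": 0}
    - {"dx": 10, "dy": -30, "dz": 0, "turn": 0, "hand": 0}
    - {"dx": 10, "dy": 0, "dz": 0, "turn": 0, "hand": 0}
    - {"dx": 0, "dy": 0, "dz": 0, "turn": 0, "hand": 0}
    - {"dx": 0, "dy": 0, "dz": 0, "turn": 0, "hand": 0}
    - {"dx": 0, "dy": 0, "dz": 0, "turn": 0, "hand": 0}

```text
time: 6.6
eef_pos: [0.5264, 0.1229, 0.1594]
tcp_rot: [-0.425, 0.566, -0.565, 0.424]
force: [-0.0, 0.2, -0.3]
opening: 0.0017
```

```bash
python3 l.py w5 -10 -50 .12; python3 tin.py w5
```

```text
t 6.6 pos [0.52637467 0.12288632 0.15939372] box [ -8.7 -50.2] d [-0.2 39.4 -1.2] turn [ -0. 180.] F [-0.    0.23 -0.25] open 0.0017471913047106755
px (92, 211, 42, 39) r 0.0166 box [-136.8  -52.4]
px (231, 49, 92, 97) r 0.0317 box [-7.  45.1]
px (346, 43, 28, 99) r 0.0319 box [50.3 48.2]
```

View pics/w5.png

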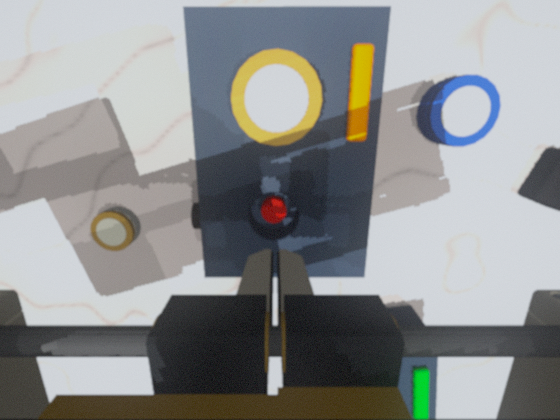

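The tin is parked at about (-7,+45) mm in the box frame, at (277,97), with the lamp beside it untouched. The well is open at about (275,210) with the red key visible, and the fingers are shut. Next I'll locate the well and key precisely.

```bash
cat > key.py <<'E'
from h import *; import sys
n=sys.argv[1]; d=np.load(n+".npz"); c=(d["K"],d["R"],d["o"]); im=d["img"]; hsv=cv2.cvtColor(im,cv2.COLOR_BGR2HSV)
u,v=[int(a) for a in sys.argv[2:4]]; w=int(sys.argv[4]); roi=np.zeros(im.shape[:2],np.uint8); roi[v-w:v+w,u-w:u+w]=255
red=(cv2.inRange(hsv,(0,120,40),(8,255,255))|cv2.inRange(hsv,(170,120,40),(180,255,255)))&roi
dark=cv2.inRange(im.max(2),0,int(sys.argv[5]) if len(sys.argv)>5 else 38)&roi
for nm,m,z in(("key",red,.054),("well",cv2.morphologyEx(dark|red,cv2.MORPH_CLOSE,np.ones((5,5))),.07)):
    k=max(cv2.findContours(m,0,1)[0],key=cv2.contourArea); q=np.array([ray(c,p,z)[:2] for p in k[:,0].astype(float)],np.float32)
    o,r=cv2.minEnclosingCircle(q); print(nm,"px",cv2.boundingRect(k),"area",cv2.contourArea(k),"circ",np.round(o,4),round(r,4),"box",w2b(o).round(1))
st=manip.read_state(); print("TCP px",proj(c,st["eef_pos"]).round(1),"box",w2b(st["eef_pos"]).round(1))
a=im[v-w:v+w,u-w:u+w]; cv2.imwrite(f"pics/{n}k.png",np.hstack([cv2.resize(x,(390,390),interpolation=0) for x in(cv2.convertScaleAbs(a,alpha=2),cv2.merge([dark,dark,red|dark])[v-w:v+w,u-w:u+w])]))
E
python3 key.py w5 275 212 30
```

```text
key px (261, 196, 26, 28) area 531.5 circ [0.5259 0.124 ] 0.0134 box [ -9.5 -49.3]
well px (249, 196, 50, 43) area 913.0 circ [0.5253 0.1237] 0.0226 box [-10.  -49.7]
TCP px [273.7 262.5] box [ -8.8 -50. ]
```

View pics/w5k.png

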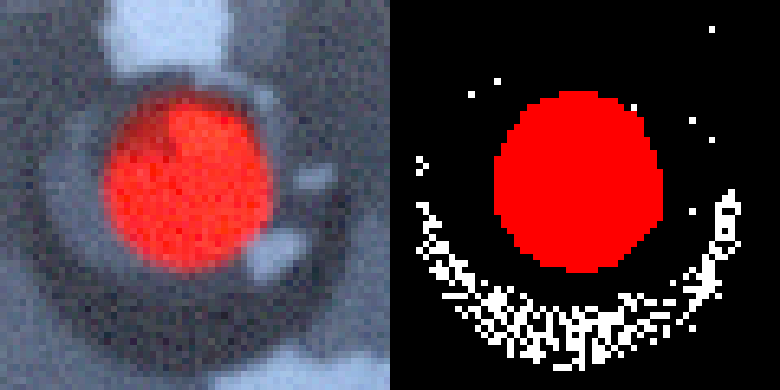

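step_arm:
  deltas:
    - {"dx": 0, "dy": 10, "dz": -1, "turn": 0, "hand": 0}
    - {"dx": 0, "dy": 20, "dz": 0, "turn": 0, "hand": 0}
    - {"dx": 0, "dy": 20, "dz": 0, "turn": 0, "hand": 0}
    - {"dx": 0, "dy": 10, "dz": 0, "turn": 0, "hand": 0}
    - {"dx": 0, "dy": 7, "dz": 0, "turn": 0, "hand": 0}
    - {"dx": 0, "dy": 0, "dz": 0, "turn": 0, "hand": 0}
    - {"dx": 0, "dy": 0, "dz": 0, "turn": 0, "hand": 0}
    - {"dx": 0, "dy": 0, "dz": 0, "turn": 0, "hand": 0}

```text
time: 7.32
eef_pos: [0.5271, 0.1234, 0.0943]
tcp_rot: [0.425, -0.565, 0.565, -0.425]
force: [-0.1, 0.2, 1.0]
opening: 0.0007
```

```bash
python3 l.py w6 -9.8 -50 .07
python3 - <<'E'
from h import *
d=np.load("w6.npz"); c=(d["K"],d["R"],d["o"]); st=manip.read_state(); im=cv2.convertScaleAbs(d["img"],alpha=1.8)
print("TCP",proj(c,st["eef_pos"]).round(1),"well c",proj(c,[.5255,.1236,.07]).round(1),"key c",proj(c,[.5255,.1236,.054]).round(1))
for z,r,col in((.07,.022,(0,255,0)),(.054,.012,(255,255,0))):
    P=[proj(c,[.5255+r*np.cos(a),.1236+r*np.sin(a),z]) for a in np.arange(0,6.28,.35)]
    for p in P: im[int(round(p[1]))%420,int(round(p[0]))%560]=col
cv2.imwrite("pics/w6k.png",cv2.resize(im[150:330,180:370],(760,720)[::1],interpolation=0)[:600])
E
```

```text
t 7.3167 pos [0.52705454 0.12337514 0.09434137] box [ -8.2 -49.5] d [ 0.5 24.3 -1.6] turn [   0. -180.] F [-0.09  0.19  1.  ] open 0.0006515331617816216
TCP [274.  263.2] well c [271.6 246.7] key c [271.7 237.7]
```

View pics/w6k.png

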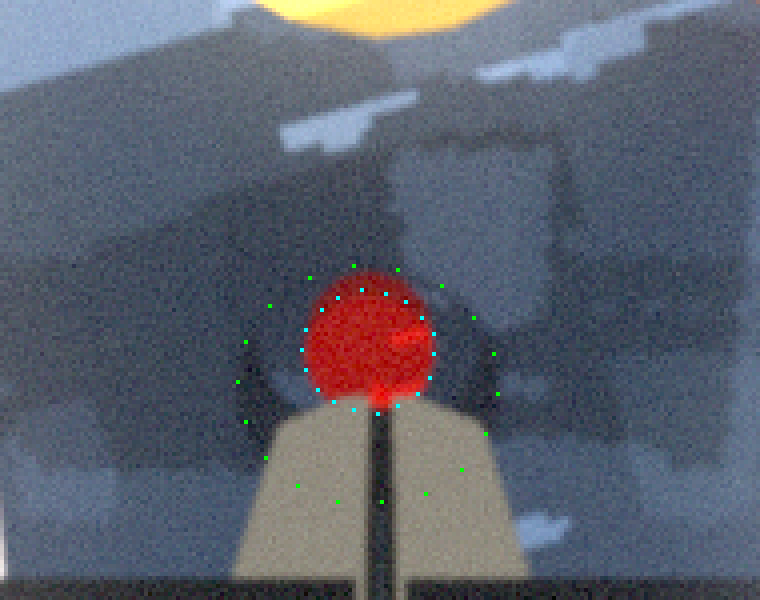

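The fingertips are chamfered and the predicted rims (dots) match. The key's column is about 272 and the finger midline 275, so I need about 1.7 mm in tool -z. I'll correct that and lower to just above the well mouth.

step_arm:
  deltas:
    - {"dx": 0.5, "dy": 0, "dz": -1.7, "turn": 0, "hand": 0}
    - {"dx": 0, "dy": 10, "dz": 0, "turn": 0, "hand": 0}
    - {"dx": 0, "dy": 10, "dz": 0, "turn": 0, "hand": 0}
    - {"dx": 0, "dy": 0, "dz": 0, "turn": 0, "hand": 0}
    - {"dx": 0, "dy": 0, "dz": 0, "turn": 0, "hand": 0}
    - {"dx": 0, "dy": 0, "dz": 0, "turn": 0, "hand": 0}

```text
time: 7.87
eef_pos: [0.5244, 0.1232, 0.0733]
tcp_rot: [-0.425, 0.565, -0.565, 0.425]
force: [0.6, 0.1, -0.3]
opening: 0.0007
```

```bash
python3 l.py w7 -9.8 -50 .054
```

```text
t 7.8667 pos [0.52441075 0.12321083 0.07331752] box [-10.7 -50.4] d [-0.4 19.3  0.9] turn [ -0. 180.] F [ 0.62  0.15 -0.33] open 0.0006823936440854965
```

step_arm:
  deltas:
    - {"dx": 0, "dy": 3, "dz": 0.4, "turn": 0, "hand": 0}
    - {"dx": 0, "dy": 3, "dz": 0, "turn": 0, "hand": 0}
    - {"dx": 0, "dy": 3, "dz": 0, "turn": 0, "hand": 0}
    - {"dx": 0, "dy": 3, "dz": 0, "turn": 0, "hand": 0}
    - {"dx": 0, "dy": 0, "dz": 0, "turn": 0, "hand": 0}
    - {"dx": 0, "dy": 0, "dz": 0, "turn": 0, "hand": 0}

```text
time: 8.42
eef_pos: [0.5247, 0.1231, 0.0613]
tcp_rot: [-0.425, 0.565, -0.565, 0.425]
force: [0.3, -0.1, -0.1]
opening: 0.0003
```

In the well about 9 mm with no side force. I'll go on slowly to the key.

step_arm:
  deltas:
    - {"dx": 0, "dy": 2, "dz": 0, "turn": 0, "hand": 0}
    - {"dx": 0, "dy": 2, "dz": 0, "turn": 0, "hand": 0}
    - {"dx": 0, "dy": 2, "dz": 0, "turn": 0, "hand": 0}
    - {"dx": 0, "dy": 2, "dz": 0, "turn": 0, "hand": 0}
    - {"dx": 0, "dy": 1, "dz": 0, "turn": 0, "hand": 0}
    - {"dx": 0, "dy": 1, "dz": 0, "turn": 0, "hand": 0}
    - {"dx": 0, "dy": 0, "dz": 0, "turn": 0, "hand": 0}
    - {"dx": 0, "dy": 0, "dz": 0, "turn": 0, "hand": 0}

```text
time: 9.08
eef_pos: [0.525, 0.1231, 0.0518]
tcp_rot: [0.425, -0.565, 0.565, -0.425]
force: [-1.0, -0.1, 3.1]
opening: 0.0006
```

The key is moving: 3.1 N at about 2 mm of travel, as the spring should give. I'll go on to the stop.

step_arm:
  deltas:
    - {"dx": 0, "dy": 1, "dz": 0, "turn": 0, "hand": 0}
    - {"dx": 0, "dy": 1, "dz": 0, "turn": 0, "hand": 0}
    - {"dx": 0, "dy": 1, "dz": 0, "turn": 0, "hand": 0}
    - {"dx": 0, "dy": 1, "dz": 0, "turn": 0, "hand": 0}
    - {"dx": 0, "dy": 0, "dz": 0, "turn": 0, "hand": 0}
    - {"dx": 0, "dy": 0, "dz": 0, "turn": 0, "hand": 0}

```text
time: 9.58
eef_pos: [0.525, 0.1232, 0.0482]
tcp_rot: [0.425, -0.565, 0.565, -0.425]
force: [-3.3, 0.1, 8.4]
opening: 0.0004
```

step_arm:
  deltas:
    - {"dx": 0, "dy": 0.5, "dz": 0, "turn": 0, "hand": 0}
    - {"dx": 0, "dy": 0, "dz": 0, "turn": 0, "hand": 0}
    - {"dx": 0, "dy": 0, "dz": 0, "turn": 0, "hand": 0}
    - {"dx": 0, "dy": 0, "dz": 0, "turn": 0, "hand": 0}

```text
time: 9.92
eef_pos: [0.5251, 0.1232, 0.0482]
tcp_rot: [0.425, -0.565, 0.565, -0.425]
force: [-3.9, 0.1, 12.4]
opening: -0.0001
```

```bash
python3 l.py w8 -9.8 -50 .048; python3 tin.py w8
python3 - <<'E'
from h import *
f=manip.grab_frame("scene"); a=f["img"]; b=np.load("scene0.npz")["img"]
st=manip.read_state(); print(st["time"],st["eef_pos"],st["force"],st["wrist_torque"])
cv2.imwrite("pics/fin.png",np.hstack([cv2.resize(a[100:310,80:430],(700,420)) ]))
E
```

```text
t 9.9167 pos [0.5250571  0.12315208 0.04818978] box [-10.1 -50.3] d [-0.3  0.2  0.3] turn [   0. -180.] F [-3.85  0.1  12.37] open -7.480417136475196e-05
px (402, 0, 63, 162) r 0.0267 box [44.5 44.4]
px (190, 0, 182, 174) r 0.0317 box [-7.3 45.1]
10.0167 [0.52502101 0.1231589  0.0481755 ] [-4.49718821 -0.22063766 13.22682256] [-0.10807518  0.66411998 -0.00994431]
```

View pics/fin.png

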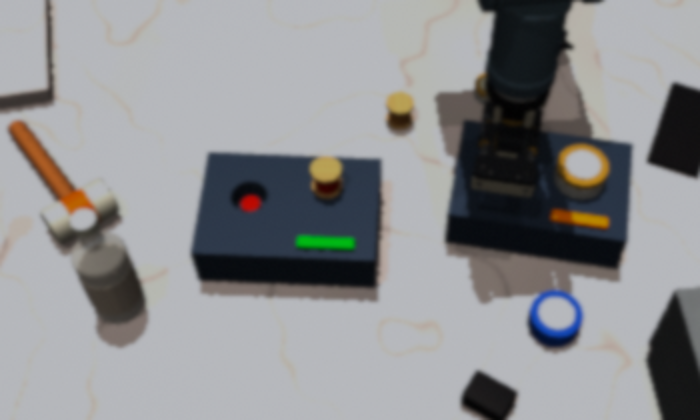

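The force rose by 4 N with no further travel, so the key is on its stop at z = 0.0482. In the picture the tin stands clear on the amber box and the other things are in place. I'll ease off a little to keep the press gentle, check, and hand in.

step_arm:
  deltas:
    - {"dx": 0, "dy": -0.4, "dz": 0, "turn": 0, "hand": 0}
    - {"dx": 0, "dy": 0, "dz": 0, "turn": 0, "hand": 0}
    - {"dx": 0, "dy": 0, "dz": 0, "turn": 0, "hand": 0}
    - {"dx": 0, "dy": 0, "dz": 0, "turn": 0, "hand": 0}

```text
time: 10.35
eef_pos: [0.5251, 0.1231, 0.0482]
tcp_rot: [0.425, -0.565, 0.565, -0.425]
force: [-3.3, -1.1, 8.6]
opening: 0.0007
```

```bash
python3 -c "
from bench import manip
s=manip.read_state(); print(s['time'],s['eef_pos'],s['force']); print(manip.finish_job())"
```

```text
10.35 [0.5250645  0.12312811 0.04824986] [-3.3310886  -1.09966537  8.58063866]
the job is handed in; nothing more can be done
None
```

The tin is off the well and the tripped controller's reset key is held down; I handed the job in at 10.35 s with the arm still pressing it.

- **Tin:** I pushed it about 97 mm along the amber-lamp box with two part-open fingers, about 1.5 N at the check along the way. It now stands at about (-7, +45) mm in the box frame, clear of the well.
- **Key:** I reached the closed fingertips into the well and pressed the key to its stop. At z = 48.2 mm the force rose from 8.4 to 12.4 N with no more travel, so I eased back to about 8.6 N for the hold, above the 5 N it needs.
- **Other things:** The last scene picture showed the tin upright. The green-lamp key looked up, and the spools, bottle, mallet and the other things in view looked unmoved. I compared these by eye only.
- **Disagreements:** While pressing there was a steady sideways force of about 3 to 4 N, probably friction or a light touch on the wall of the well. The cameras also differed by 2 to 4 mm on where the box is, so I went by the close wrist view.

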